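# Put the chime bars back on their resonator boxes

## Robot

A 6-joint arm with a two-finger parallel gripper is mounted at the origin on a cart in front of the work surface, level with it; the furniture and walls round the work are solid. World frame = base frame: x ahead of the robot, y to its left, z up, the work surface at z = 0. Lengths are in m, angles in degrees, forces in N, time in s.
With the tool pointing down it reaches from about 0.35 to 0.875 m from the base axis. Payload 4.2 kg.
Tool frame: the origin (TCP) lies midway between the tips of the shut fingers; the grasp point (between the pads) lies 19 mm behind it; z points along the fingers, y is the line along which they close (so a half turn about z gives the same grasp; the last joint's range is limited). The gripper opens to 87 mm and grips with 3 to 60 N. Pads are 19 mm wide; open, the fingers measure 117 mm over their backs; the gripper's body (75 mm by 190 mm) begins 51 mm behind the grasp point.
Start: joints at [78.587, 22.042, 0.453, 0, -68.411, -14.817], TCP at [0.276, 0.561, 0.223] pointing down, gripper open.
Joint ranges: [-179.83, 179.83], [-69.29, 118.12], [-61.27, 80.66], [-181.25, 117.63], [-171.15, -9.14], [-177.46, 177.46]. Speed limits (degrees/s): [159.86, 159.86, 180, 180, 180, 180].

## Interface

Orientations are given as [roll, pitch, yaw] about the fixed x, y, z axes, in that order (R = Rz(yaw) Ry(pitch) Rx(roll)).
In Python, from workcell import env gives the robot as it stands. The module is installed in compiled form; this text tells all that it offers. Calls block until the motion is done:
- env.goto(position, orientation): joint-space move of the TCP to a pose.
- env.move_straight(position, rotation=None, rate=0.15, force_limit=None): straight line of the TCP; rotation=None keeps the orientation; rate is the mean speed in m/s. With force_limit (N) it stops when the force on the tool has changed by that much, and returns True; else False.
- env.set_joints(angles): joint-space move.
- env.gripper_to(opening, grasp_force=None): opening from 0.0 (shut) to 1.0 (fully open); grasp_force is the grip in N (None keeps the last); returns when the fingers have stopped.
- env.dwell(seconds).
- env.inverse_kinematics(position, orientation): joint angles nearest the present ones, or None.
- env.read_state(): the state.
- env.grab_frame(name): name is "scene" or "top" or "wrist"; returns a dict with "image" (384x512x3 uint8, blue, green, red), "fx", "fy", "cx", "cy" (pixels), "D" ([k1, k2, p1, p2, k3] as OpenCV has them; the pictures are not rectified), "position" and "orientation" of the camera in the world. Camera axes: x right, y up, looking along -z (the intrinsics and any distortion apply to the point x, -y, -z); pixel columns grow to the right and rows downward; lengths in m; the calibration is good to about 2 mm. A picture is of the moment at which its call begins. There is no depth.
A pose or a line that the arm cannot do raises env.Unreachable and nothing moves.
- env.close_job(): hands the job in; it is judged then, once.
Trained networks look in a picture, given as the dict that the camera call returned (one of the last four; its "shot" number tells which), for a name from the list of things; names that differ only in an ending like _2 or _b are one class to them, and where a whole thing is asked for, a point or a joint stands for the part that bears it (a point fixed in the world has none). Each returns a list of dicts, best first, with "score" (0 to 1); they miss things now and then, are a little off and sometimes report something else, mostly with a low value. They report only what shows in the picture. A call takes as long as a camera call.
- env.search_frame(picture, thing): "xyz" ([x, y, z] in m, in world coordinates, good to about 4 mm: the middle of the surface that is visible of it).
- env.trace(picture, thing): "mask" (384x512 bool, what is visible of it).
The state is a dict: "clock": time; "joint_positions": joint angles; "qvel": joint speeds; "joint_torque": joint torques, N m; "position": TCP position; "tool_rot": TCP orientation; "force": force on the tool from outside, world axes, zero at the start; "wrist_torque": the same for the moment, N m; "opening": opening from 0.0 (shut) to 1.0 (fully open); "finger_force": force on a finger pad.
Only numpy, scipy, OpenCV 4.12 (cv2) and the standard library are available. Lean on these libraries where they do the work, as an engineer would, in place of code of your own. Each camera call takes 0.05 s, during which the arm holds its last target. There are 200 camera calls.

## Task

The four metal chime bars lie piled up on the desk after cleaning. Take the pile apart and lay each bar gently, without dropping it, on the wooden resonator box of its size (the longest bar on the longest box, and so on down to the shortest), lengthways, centred, resting flat on both felt strips between the four guide pins, so that the set can be played. The boxes stay standing where they are, and so do the DI box and the harmonica beside them.

Things in the scene. Friction and masses are not known exactly. Their poses are not given: they have to be found in the camera images.
- bar_a: the longest chime bar: plain rounded silvery metal bar, 114 x 26 x 10 mm (x, y, z), same at both ends, about 95 g (+-20 %); at the start it lies at the bottom of the pile, flat on the desk, turned a little against its neighbours. Origin: centre of its underside; x along its length, y across its 26 mm width (the way to grip it), z up.
- bar_b: the second longest chime bar: plain rounded silvery metal bar, 96 x 26 x 10 mm (x, y, z), same at both ends, about 82 g (+-20 %); at the start it lies flat on the 114 mm bar in the pile, turned a little against its neighbours. Origin: centre of its underside; x along its length, y across its 26 mm width (the way to grip it), z up.
- bar_c: the second shortest chime bar: plain rounded silvery metal bar, 78 x 26 x 10 mm (x, y, z), same at both ends, about 68 g (+-20 %); at the start it lies flat on the 96 mm bar in the pile, turned a little against its neighbours. Origin: centre of its underside; x along its length, y across its 26 mm width (the way to grip it), z up.
- bar_d: the shortest chime bar: plain rounded silvery metal bar, 60 x 26 x 10 mm (x, y, z), same at both ends, about 55 g (+-20 %); at the start it lies flat on the 78 mm bar in the pile, on top of all, turned a little against its neighbours. Origin: centre of its underside; x along its length, y across its 26 mm width (the way to grip it), z up.
- box_a: longest resonator box: loose wooden box 110 x 48 x 44 mm (x, y, z), 0.24 kg, empty, open at its -x end. Two felt strips on top at x = +-31 mm carry the 114 mm bar, its underside 48 mm above the desk. At each strip two 4 mm steel pins at y = +-20 mm, tops at 61 mm, 36 mm clear: the bar has 5 mm play each side. Free for fingers between strips. Origin: centre of underside; x along length.
- box_b: second longest resonator box: loose wooden box 92 x 48 x 44 mm (x, y, z), 0.24 kg, empty, open at its -x end. Two felt strips on top at x = +-26 mm carry the 96 mm bar, its underside 48 mm above the desk. At each strip two 4 mm steel pins at y = +-20 mm, tops at 61 mm, 36 mm clear: the bar has 5 mm play each side. Free for fingers between strips. Origin: centre of underside; x along length.
- box_c: second shortest resonator box: loose wooden box 74 x 48 x 44 mm (x, y, z), 0.24 kg, empty, open at its -x end. Two felt strips on top at x = +-22 mm carry the 78 mm bar, its underside 48 mm above the desk. At each strip two 4 mm steel pins at y = +-20 mm, tops at 61 mm, 36 mm clear: the bar has 5 mm play each side. Free for fingers between strips. Origin: centre of underside; x along length.
- box_d: shortest resonator box: loose wooden box 56 x 48 x 44 mm (x, y, z), 0.24 kg, empty, open at its -x end. Two felt strips on top at x = +-17 mm carry the 60 mm bar, its underside 48 mm above the desk. At each strip two 4 mm steel pins at y = +-20 mm, tops at 61 mm, 36 mm clear: the bar has 5 mm play each side. Free for fingers between strips. Origin: centre of underside; x along length.
- di_box: bystander: blue steel DI box, 113 x 64 x 41 mm, to the left of the work; origin at the centre of its underside. Leave it where it is.
- harmonica: bystander: harmonica, 28 x 102 x 20 mm, to the right of the work; origin at the centre of its underside. Leave it where it is.

How it is judged (in metres and radians):
At the end, for the whole second after the job is handed in: Each bar lies at rest on the box of its size: centred within 10 mm along it and 8 mm across, parallel within 0.25 rad, level within 0.08 rad, its underside 45 to 51 mm above the box's underside (on both felt strips); the boxes stand upright within 0.05 rad (x of bar_a in the frame of box_a between -0.01 and 0.01 m and y of bar_a in the frame of box_a between -0.008 and 0.008 m and z of bar_a in the frame of box_a between 0.045 and 0.051 m and angle between the x axis of bar_a and the x axis of box_a, either way round below 0.25 rad and angle between each of bar_a, bar_b, bar_c, bar_d's own z axis and vertical below 0.08 rad and angle between each of box_a, box_b, box_c, box_d's own z axis and vertical below 0.05 rad and linear speed of each of bar_a, bar_b, bar_c, bar_d below 0.02 m/s and x of bar_b in the frame of box_b between -0.01 and 0.01 m and y of bar_b in the frame of box_b between -0.008 and 0.008 m and z of bar_b in the frame of box_b between 0.045 and 0.051 m and angle between the x axis of bar_b and the x axis of box_b, either way round below 0.25 rad and x of bar_c in the frame of box_c between -0.01 and 0.01 m and y of bar_c in the frame of box_c between -0.008 and 0.008 m and z of bar_c in the frame of box_c between 0.045 and 0.051 m and angle between the x axis of bar_c and the x axis of box_c, either way round below 0.25 rad and x of bar_d in the frame of box_d between -0.01 and 0.01 m and y of bar_d in the frame of box_d between -0.008 and 0.008 m and z of bar_d in the frame of box_d between 0.045 and 0.051 m and angle between the x axis of bar_d and the x axis of box_d, either way round below 0.25 rad); the robot touches nothing.
It fails at once if a resonator box is shoved more than 30 mm or knocked over (distance of any of box_a, box_b, box_c, box_d from where it was at the start of the episode above 0.03 m or angle between any of box_a, box_b, box_c, box_d's own z axis and vertical above 0.5 rad).
It fails at once if the DI box or the harmonica is moved more than 20 mm (distance of any of di_box, harmonica from where it was at the start of the episode above 0.02 m).
It fails at once if a bar is dropped or knocked away instead of being laid down (it moves faster than 0.4 m/s, as after a fall of 8 mm, with no finger touching it) ((contact force between the fingers and bar_a below 0.1 N and linear speed of bar_a above 0.4 m/s) or (contact force between the fingers and bar_b below 0.1 N and linear speed of bar_b above 0.4 m/s) or (contact force between the fingers and bar_c below 0.1 N and linear speed of bar_c above 0.4 m/s) or (contact force between the fingers and bar_d below 0.1 N and linear speed of bar_d above 0.4 m/s)).
It also fails if it takes over 99 s, if anything falls off the work surface, if the arm or the gripper's body presses on something with over 40 N, if the wrist force passes 120 N, or if a joint passes its speed limit or range.

## Working session

There is one attempt and no reset: what is moved stays moved. The work goes in short steps, each a Python script; the robot and the scene stay as the last script left them, time stands still between calls to the robot, and variables do not carry over. Pictures are saved under pics/ and viewed, at most 14 in all, crops included, and the job is handed in when it is done.

```bash
mkdir -p pics
python3 - <<'E'
from workcell import env
import cv2
for n in("top","scene"):
    f=env.grab_frame(n); cv2.imwrite(f"pics/{n}0.png",f["image"]); print(n,f["position"],f["orientation"],f["fx"],f["D"])
    for t in("bar_a","box_a","di_box","harmonica"):
        for r in env.search_frame(f,t): print(t,[round(v,3) for v in r["xyz"]],round(r["score"],2))
print(env.read_state())
E
```

```text
top [ 0.31946395 -0.17947377  1.34852625] [  4.43269488  -0.12379728 -89.48481057] 488.7958281750459 [0.02832571 0.         0.         0.         0.        ]
bar_a [0.43, 0.066, 0.019] 0.68
bar_a [0.429, 0.081, 0.04] 0.59
bar_a [0.403, 0.105, 0.012] 0.48
box_a [0.428, -0.154, 0.046] 0.81
box_a [0.43, -0.033, 0.043] 0.74
box_a [0.419, -0.255, 0.047] 0.65
box_a [0.421, -0.374, 0.044] 0.59
di_box [0.424, 0.178, 0.034] 0.84
harmonica [0.426, -0.492, 0.02] 0.93
harmonica [0.418, -0.256, 0.045] 0.44
harmonica [0.427, -0.152, 0.044] 0.19
scene [-0.15924899 -0.84726802  1.09218397] [ 40.11931322   0.889966   -41.96109099] 473.13199585610766 [-0.18710196  0.          0.          0.          0.        ]
bar_a [0.427, 0.073, 0.015] 0.67
bar_a [0.42, 0.068, 0.031] 0.63
bar_a [0.429, 0.067, 0.011] 0.44
box_a [0.41, -0.263, 0.042] 0.9
box_a [0.425, -0.049, 0.047] 0.82
box_a [0.422, -0.161, 0.042] 0.73
box_a [0.41, -0.378, 0.04] 0.63
di_box [0.41, 0.164, 0.034] 0.81
harmonica [0.423, -0.499, 0.018] 0.76
{'clock': 0.5, 'joint_positions': array([ 7.85866192e+01,  2.20427193e+01,  4.48295841e-01, -3.05591515e-03,
       -6.84111250e+01, -1.48170307e+01]), 'qvel': array([ 0.16885087, -0.04615897,  0.09302949, -0.07211348, -0.06286689,
        0.08117408]), 'joint_torque': array([-2.27762530e-04, -3.90072548e+01,  1.87447053e+01,  4.22078490e+00,
        1.49939588e-02, -4.01944214e-05]), 'position': array([0.27618155, 0.5606011 , 0.22250155]), 'tool_rot': array([ 1.79993909e+02,  1.32801722e-03, -2.62315361e+01]), 'force': array([-0.27970039,  0.64509201,  0.12339737]), 'wrist_torque': array([ 0.01186859,  0.01874127, -0.05274403]), 'finger_force': 0.0, 'opening': 1.003031526874846}
```

Run:
```python
import cv2
i=cv2.imread("pics/top0.png"); print(i.shape)
cv2.imwrite("pics/top0b.png",cv2.resize(i[150:300],(0,0),fx=1.56,fy=1.56) if 0 else cv2.resize(i,(800,600),interpolation=cv2.INTER_CUBIC))
```

```text
(384, 512, 3)
```

View pics/top0b.png

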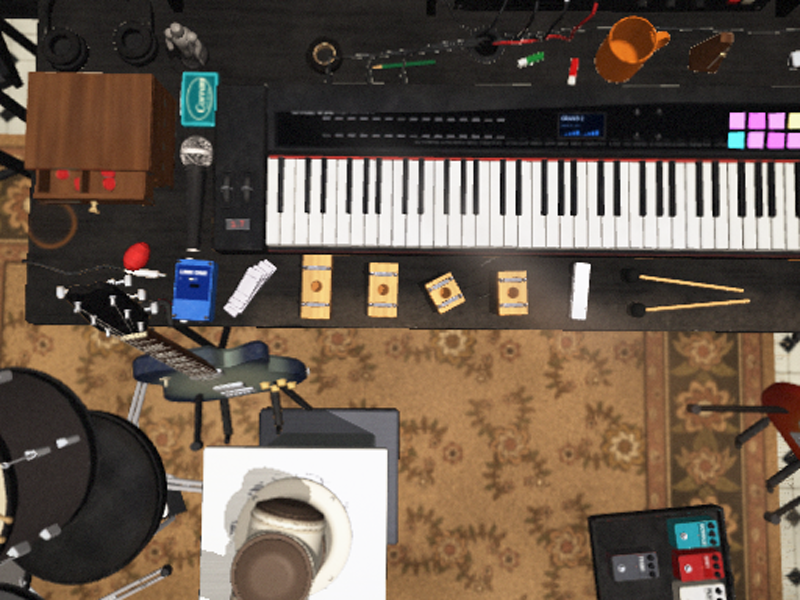

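Run:
```python
from workcell import env
import cv2,numpy as np,pickle
P={}
for i,(x,y) in enumerate([(0.40,0.07),(0.40,-0.09),(0.40,-0.32)]):
    env.goto([x,y,0.28],[180,0,-30 if i==0 else 0]); env.dwell(0.3)
    f=env.grab_frame("wrist"); P[i]=f; print(f["position"],f["orientation"],f["fx"],f["fy"],f["cx"],f["cy"],f["D"],env.read_state()["clock"])
    if i:
        for r in env.search_frame(f,"box_a"): print([round(v,3) for v in r["xyz"]],round(r["score"],2))
pickle.dump(P,open("w0.pkl","wb"))
r=[cv2.resize(P[i]["image"],(400,300),interpolation=cv2.INTER_AREA) for i in P]
cv2.imwrite("pics/w0.png",cv2.resize(P[0]["image"],(800,600)))
cv2.imwrite("pics/w12.png",np.hstack(r[1:]))
```

```text
[0.45671046 0.03820939 0.44140782] [-1.40804362e+01 -6.12640028e-02 -1.19951626e+02] 337.86453192454 337.86453192454 256.61751491299145 192.17835199026496 [-0.01781912  0.          0.          0.          0.        ] 2.7
[ 0.46554152 -0.08857572  0.44158314] [-1.40893824e+01 -3.85982850e-02 -8.99293451e+01] 337.86453192454 337.86453192454 256.61751491299145 192.17835199026496 [-0.01781912  0.          0.          0.          0.        ] 3.9333
[0.418, -0.252, 0.044] 0.71
[0.423, -0.354, 0.043] 0.58
[0.43, -0.036, 0.043] 0.57
[0.424, -0.147, 0.045] 0.56
[ 0.46568914 -0.31812345  0.44198105] [-1.40529783e+01 -5.17599954e-02 -8.98853923e+01] 337.86453192454 337.86453192454 256.61751491299145 192.17835199026496 [-0.01781912  0.          0.          0.          0.        ] 5.25
[0.428, -0.371, 0.043] 0.9
[0.43, -0.051, 0.04] 0.87
[0.424, -0.151, 0.044] 0.58
```

View pics/w0.png

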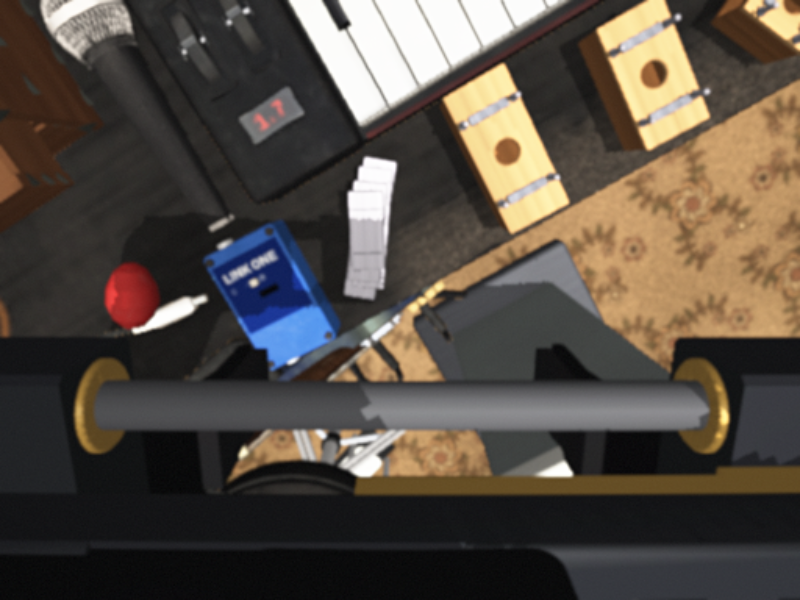

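View pics/w12.png

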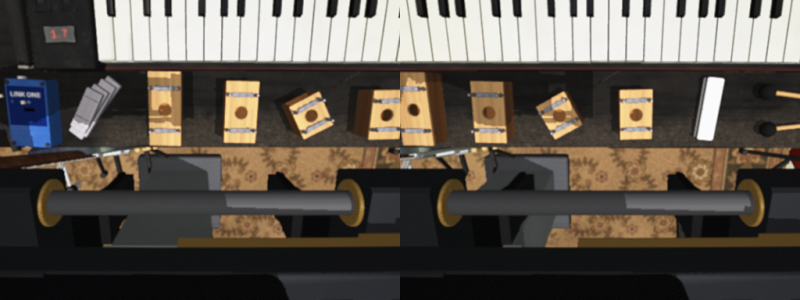

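```bash
cat > h.py <<'E'
from workcell import env
import cv2,numpy as np,pickle
from scipy.spatial.transform import Rotation as R
def rot(f): return R.from_euler("xyz",f["orientation"],degrees=True).as_matrix()
def K(f): return np.array([[f["fx"],0,f["cx"]],[0,f["fy"],f["cy"]],[0,0,1.]])
def rays(f,px):
    n=cv2.undistortPoints(np.asarray(px,float).reshape(-1,1,2),K(f),np.array(f["D"])).reshape(-1,2)
    return np.c_[n[:,0],-n[:,1],-np.ones(len(n))]@rot(f).T
def toplane(f,px,z):
    d=rays(f,px); p=np.array(f["position"]); return (p+d*((z-p[2])/d[:,2])[:,None])
def project(f,X):
    c=(np.asarray(X,float)-f["position"])@rot(f); c=c*[1,-1,-1]
    return cv2.projectPoints(c,np.zeros(3),np.zeros(3),K(f),np.array(f["D"]))[0].reshape(-1,2)
def tri(f1,p1,f2,p2):
    a,b=[rays(f,[p])[0] for f,p in((f1,p1),(f2,p2))]
    s=np.linalg.lstsq(np.c_[a,-b],np.array(f2["position"])-f1["position"],rcond=None)[0]
    A=f1["position"]+s[0]*a;B=f2["position"]+s[1]*b; return (A+B)/2,np.linalg.norm(A-B)
def rectpose(pts):
    """min-area rectangle of world xy (m): centre, (long,short) mm, angle of the long side in deg -90..90"""
    (c,s,a)=cv2.minAreaRect((np.asarray(pts)[:,:2]*1000).astype(np.float32))
    if s[0]<s[1]: s=(s[1],s[0]);a+=90
    return np.array(c)/1000,np.round(s,1),(a+90)%180-90
E
python3 - <<'E'
from h import *
W=pickle.load(open("w0.pkl","rb"))
s=512/800
# keyboard front corner, parallax between two wrist views (w0 and w12 left)
print(tri(W[0],(362*s,138*s),W[1],(98*1.28,67*1.28)))
Q={}
env.goto([0.385,-0.36,0.2],[180,0,0])
for n,x,y in(("c",.38,-.372),("d",.37,-.254),("b",.38,-.152),("a",.38,-.036),("p",.385,.07)):
    env.goto([x,y,0.2 if n!="p" else .17],[180,0,-28 if n=="p" else 0]); env.dwell(.25)
    Q[n]=env.grab_frame("wrist")
pickle.dump(Q,open("w1.pkl","wb")); print(env.read_state()["clock"])
cv2.imwrite("pics/p.png",cv2.resize(Q["p"]["image"][:250],(800,390),interpolation=cv2.INTER_CUBIC))
cv2.imwrite("pics/boxes.png",np.vstack([np.hstack([cv2.resize(Q[n]["image"],(400,300)) for n in m]) for m in("ab","cd")]))
E
```

```text
(array([0.48756149, 0.05096893, 0.06615515]), np.float64(0.0011048229809652197))
9.8167
```

View pics/p.png

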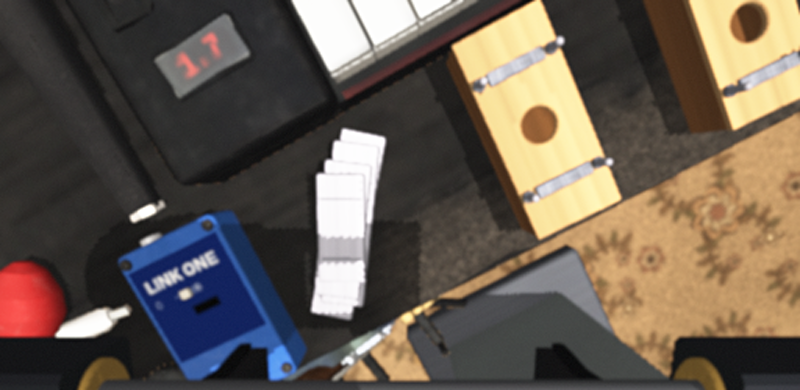

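View pics/boxes.png

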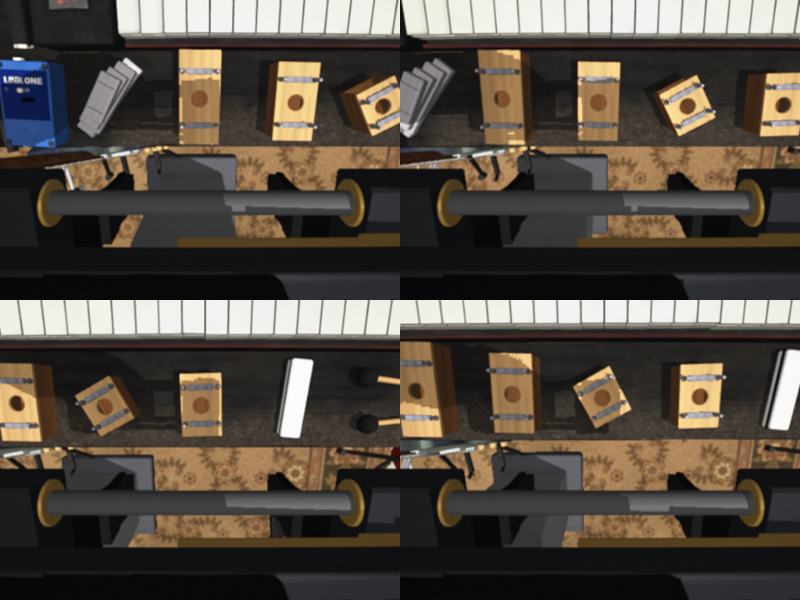

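Run:
```python
from h import *
Q=pickle.load(open("w1.pkl","rb")); W=pickle.load(open("w0.pkl","rb"))
L=dict(a=110,b=92,c=74,d=56); G=dict(a=(.43,-.036),b=(.424,-.15),c=(.428,-.371),d=(.42,-.254))
for n in "abcd":
    f=Q[n]; h=cv2.cvtColor(f["image"],cv2.COLOR_BGR2HSV)
    m=((h[...,0]>8)&(h[...,0]<28)&(h[...,1]>70)&(h[...,2]>120)).astype(np.uint8)
    m=cv2.morphologyEx(m,cv2.MORPH_CLOSE,np.ones((9,9)))
    m[int(182 if 0 else 178):]=0
    m=cv2.morphologyEx(m,cv2.MORPH_OPEN,np.ones((9,9)))
    l=cv2.connectedComponents(m)[1]; u,v=project(f,[[*G[n],.044]])[0].astype(int); m=(l==l[v,u])
    ys,xs=np.nonzero(m); print(n,(u,v),l[v,u],xs.min(),xs.max(),ys.min(),ys.max(),*rectpose(toplane(f,np.c_[xs,ys],.044)),L[n])
s=512/800
# panel front-right corner, triangulated between p and w0
print("panel",tri(Q["p"],(188*s,183*s),W[0],(258*s,200*s)))
# pile corners d,c,b,a : far ends (upper-left, upper-right) in p.png
f=Q["p"]
for n,z,l,r in(("d",.04,(317,175),(364,174)),("c",.03,(325,162),(370,162)),("b",.02,(333,143),(378,147)),("a",.01,(342,128),(386,137))):
    q=toplane(f,np.array([l,r])*s,z); print(n,q[:,:2].round(4),np.linalg.norm(q[0]-q[1]).round(4))
```

```text
a (np.int64(256), np.int64(124)) 1 229 283 63 177 [ 0.4321546  -0.03524957] [103.9  48.7] -1.2056503295898438 110
b (np.int64(254), np.int64(131)) 2 227 281 79 177 [ 0.42534244 -0.14938411] [90.4 49. ] -1.27947998046875 92
c (np.int64(256), np.int64(127)) 2 230 283 93 174 [ 0.42137372 -0.37141278] [74.6 48.7] 1.103407621383667 74
d (np.int64(256), np.int64(124)) 4 225 293 88 160 [ 0.4196922  -0.25595404] [57.5 49.4] 28.45275115966797 56
panel (array([0.48830891, 0.13891054, 0.05422636]), np.float64(0.001110175146406326))
d [[0.4608 0.0806]
 [0.4493 0.058 ]] 0.0253
c [[0.4654 0.0746]
 [0.4537 0.0526]] 0.0249
b [[0.4731 0.0665]
 [0.4591 0.045 ]] 0.0256
a [[0.4789 0.0586]
 [0.4624 0.0384]] 0.0261
```

```bash
cat >> h.py <<'E'
LEN=dict(a=.114,b=.096,c=.078,d=.060); Z0=dict(a=0,b=.01,c=.02,d=.03)
def corners(c,yaw,L,z,w=.026):
    a=np.radians(yaw);u=np.array([np.cos(a),np.sin(a)]);v=np.array([-u[1],u[0]])
    return np.array([[*(np.array(c)+i*L/2*u+j*w/2*v),z] for i,j in((1,1),(1,-1),(-1,-1),(-1,1))])
def overlay(f,models,name,roi,size):
    x0,x1,y0,y1=roi; k=size/(x1-x0); im=cv2.resize(f["image"][y0:y1,x0:x1],None,fx=k,fy=k,interpolation=cv2.INTER_CUBIC)
    for i,c in enumerate(models):
        p=((project(f,c)+.5-[x0,y0])*k).astype(np.int32); cv2.polylines(im,[p],True,[(0,0,255),(0,200,0),(255,100,0),(200,0,200)][i%4],1)
    cv2.imwrite(name,im)
E
python3 - <<'E'
from h import *
f=pickle.load(open("w1.pkl","rb"))["p"]
m=[]
for n,e,y in(("d",(.455,.0693),-27),("c",(.4595,.0636),-29),("b",(.466,.0557),-33),("a",(.4706,.0485),-38)):
    a=np.radians(y);c=np.array(e)-LEN[n]/2*np.array([np.cos(a),np.sin(a)]); print(n,c); m.append(corners(c,y,LEN[n],Z0[n]+.01))
overlay(f,m,"pics/ov.png",(180,270,70,215),372)
E
```

```text
d [0.4282698  0.08291971]
c [0.42538983 0.08250758]
b [0.42574381 0.08184267]
a [0.42568339 0.0835927 ]
```

View pics/ov.png

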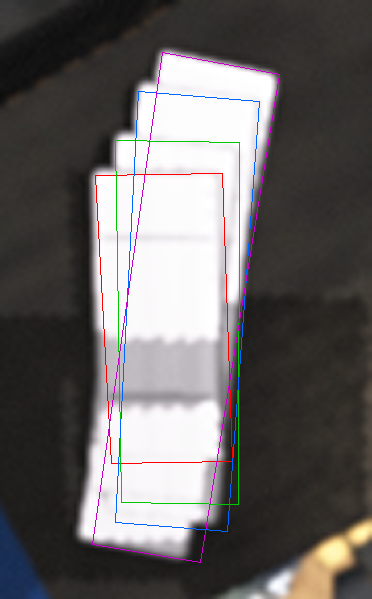

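```bash
cat >> h.py <<'E'
BOX=dict(a=((.4290,-.0353),-1.2),b=((.4246,-.1494),-1.3),c=((.4214,-.3714),1.1),d=((.4197,-.2560),28.4))
def pick(n,c,yaw,op=.55,force=25,dz=.0015):
    z=Z0[n]+dz; r=[180,0,yaw]
    env.goto([*c,z+.06],r); env.gripper_to(op); env.move_straight([*c,z],r,rate=.06)
    env.gripper_to(0,force); env.dwell(.2); s=env.read_state(); print("grip",s["opening"]*87,s["finger_force"],s["position"],s["clock"])
    env.move_straight([*c,z+.02],r,rate=.05); env.move_straight([*c,.17],r,rate=.15)
    s=env.read_state(); print("lift",s["opening"]*87,s["finger_force"],s["force"])
def place(n,off=0,dz=.0015):
    """off: bar centre ahead of the grip along the bar"""
    (x,y),a=BOX[n]; u=np.radians(a); x-=off*np.cos(u); y-=off*np.sin(u); r=[180,0,a]
    env.goto([x,y,.17],r); z=.048+dz
    env.move_straight([x,y,z+.012],r,rate=.1); env.dwell(.2)
    hit=env.move_straight([x,y,z-.001],r,rate=.015,force_limit=3); s=env.read_state(); print("down",hit,s["position"],s["force"])
    env.gripper_to(.45); env.dwell(.1); env.move_straight([x,y,.12],r,rate=.08); print(env.read_state()["clock"])
E
python3 - <<'E'
from h import *
pick("d",(.428,.083),-29)
f=env.grab_frame("wrist"); cv2.imwrite("pics/held.png",f["image"])
place("d")
env.goto([.385,.07,.17],[180,0,-35]); env.dwell(.25); Q=env.grab_frame("wrist"); pickle.dump(Q,open("w2.pkl","wb"))
cv2.imwrite("pics/p2.png",np.hstack([cv2.resize(Q["image"][70:215,150:300],(450,435),interpolation=cv2.INTER_CUBIC),cv2.resize(env.grab_frame("top")["image"][160:215,80:360],(350,69)) if 0 else cv2.resize(f["image"],(350,435))]))
E
```

```text
grip 25.366147532847535 25.000435709953308 [0.42817202 0.08311885 0.03167252] 13.075
lift 25.846302736428544 24.99987155199051 [ 0.02193445 -0.06635049 -0.8415476 ]
down True [ 0.41952991 -0.25595515  0.04965713] [0.26755849 0.11111476 4.22552367]
20.075
```

View pics/p2.png

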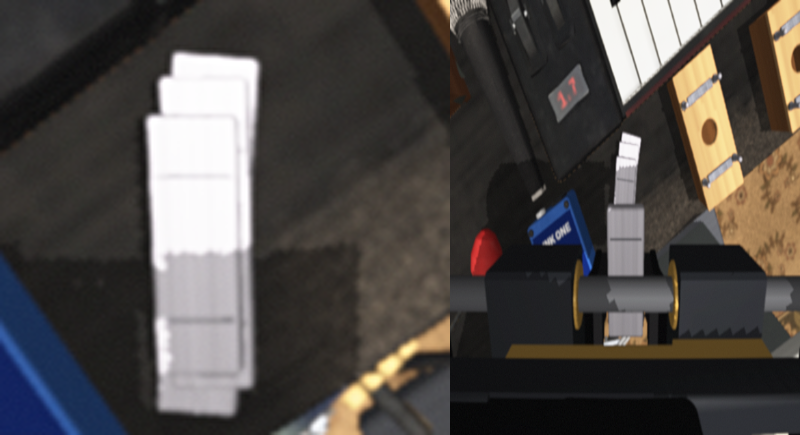

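Run:
```python
from h import *
f=pickle.load(open("w2.pkl","rb")); P=lambda x,y:(150+x/3-.3,70+y/3-.3)
for n,z,pts in(("c",.03,[(147,115),(236,115),(243,376),(156,383)]),("b",.02,[(158,77),(247,77)]),("a",.01,[(172,52),(260,59)])):
    q=toplane(f,[P(*p) for p in pts],z)[:,:2]; d=q[0]-q[1]; print(n,q.round(4).tolist(),np.linalg.norm(d).round(4),"yaw",np.degrees(np.arctan2(-d[0],d[1])), "ctr",q.mean(0))
    if len(q)==4: print(rectpose(q), np.linalg.norm(q[1]-q[2]))
# held d: reconstruct camera for that shot
E=f["orientation"]; tr=R.from_euler("xyz",[180,0,-35],degrees=True); Rc=tr.inv()*R.from_euler("xyz",E,degrees=True)
t=tr.inv().apply(np.array(f["position"])-[.385,.07,.17])
h=dict(f); h["position"]=t*[1,-1,-1]; h["orientation"]=(R.from_euler("xyz",[180,0,0],degrees=True)*Rc).as_euler("xyz",degrees=True)
print("held d in tool xy", toplane(h,[(256,182),(256,296)],.0085), "cam", t)
```

```text
c [[0.4669, 0.0737], [0.4521, 0.0526], [0.388, 0.0968], [0.4016, 0.1201]] 0.0257 yaw -35.094858530416715 ctr [0.42715628 0.08579093]
(array([0.42665906, 0.08606195]), array([80.2, 26.8]), -35.09486770629883) 0.07790302305074163
b [[0.4747, 0.0657], [0.4595, 0.0441]] 0.0264 yaw -35.09575236135783 ctr [0.46711664 0.05492746]
a [[0.4792, 0.0589], [0.4622, 0.0382]] 0.0268 yaw -39.46569588570247 ctr [0.47073244 0.04851707]
held d in tool xy [[ 0.03184511  0.00021296  0.0085    ]
 [-0.02723845  0.00027217  0.0085    ]] cam [ 6.53253853e-02 -5.76605916e-05 -1.61455561e-01]
```

Run:
```python
from h import *
pick("c",(.4272,.0853),-34.7)
place("c")
env.goto([.385,.07,.17],[180,0,-38]); env.dwell(.25); Q=env.grab_frame("wrist"); pickle.dump(Q,open("w3.pkl","wb"))
T=env.grab_frame("top")["image"]
cv2.imwrite("pics/p3.png",np.vstack([cv2.resize(Q["image"][70:215,150:300],(450,435),interpolation=cv2.INTER_CUBIC),cv2.resize(T[155:210,140:350],(450,118),interpolation=cv2.INTER_CUBIC)]))
```

```text
grip 25.611796514166397 25.00041961669922 [0.4272939  0.08536091 0.02165131] 24.925
lift 25.20758339181027 24.999952912330627 [ 0.18079625 -0.56411069 -1.62325993]
down True [ 0.42123411 -0.37131291  0.04963914] [-0.56366615  0.75422226  3.70432017]
32.0583
```

View pics/p3.png

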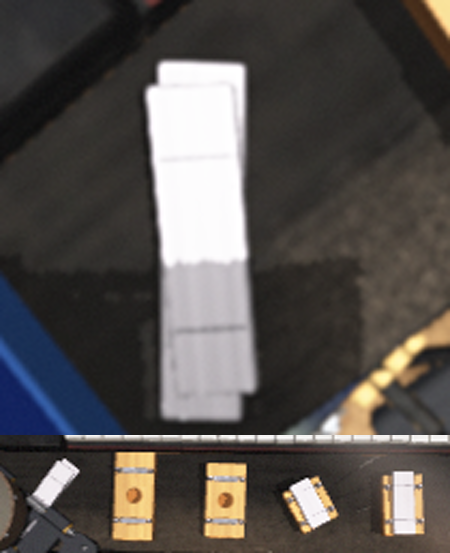

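Run:
```python
from h import *
f=pickle.load(open("w3.pkl","rb")); P=lambda x,y:(150+x/3-.3,70+y/3-.3)
q=toplane(f,[P(*p) for p in[(147,86),(234,84),(256,389),(174,394)]],.02)[:,:2]
far,near=q[:2].mean(0),q[2:].mean(0); d=far-near; yaw=np.degrees(np.arctan2(d[1],d[0])); c=(far+near)/2
print(q.round(4).tolist(),far,c,yaw,np.linalg.norm(d),np.linalg.norm(q[0]-q[1]))
assert abs(np.linalg.norm(d)-.096)<.004
pick("b",c,yaw)
place("b")
env.goto([.385,.07,.17],[180,0,-38]); env.dwell(.25); Q=env.grab_frame("wrist"); pickle.dump(Q,open("w4.pkl","wb"))
T=env.grab_frame("top")["image"]
cv2.imwrite("pics/p4.png",np.vstack([cv2.resize(Q["image"][70:215,150:300],(450,435),interpolation=cv2.INTER_CUBIC),cv2.resize(T[155:210,140:350],(450,118),interpolation=cv2.INTER_CUBIC)]))
```

```text
[[0.4744, 0.0651], [0.459, 0.0444], [0.382, 0.0982], [0.3969, 0.1198]] [0.46669943 0.05475988] [0.42807649 0.08186821] -35.063914158102875 0.09437357443360743 0.02583088859881063
grip 25.70706217978029 24.991354644298553 [0.42815052 0.08192286 0.01164515] 36.9333
lift 25.52497607854293 24.991591572761536 [ 0.09334241 -0.22471913 -1.22751258]
down True [ 0.42441179 -0.14940553  0.04961081] [-1.63448848  1.08018815  4.6349991 ]
43.5083
```

View pics/p4.png

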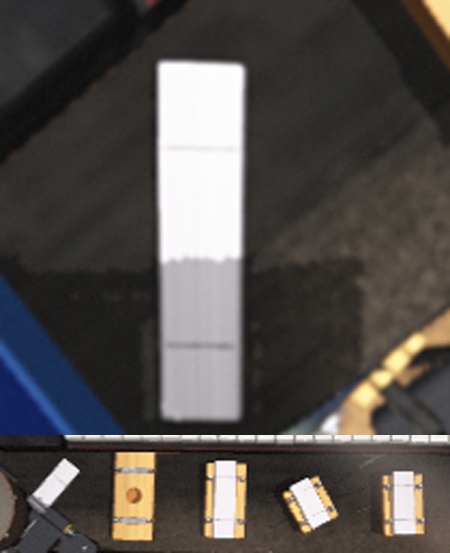

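Run:
```python
from h import *
f=pickle.load(open("w4.pkl","rb")); P=lambda x,y:(150+x/3-.3,70+y/3-.3)
q=toplane(f,[P(*p) for p in[(157,63),(245,63),(241,420),(161,421)]],.01)[:,:2]
far,near=q[:2].mean(0),q[2:].mean(0); d=far-near; yaw=np.degrees(np.arctan2(d[1],d[0])); c=(far+near)/2
print(far,c,yaw,np.linalg.norm(d),np.linalg.norm(q[0]-q[1]))
assert abs(np.linalg.norm(d)-.114)<.004
pick("a",c,yaw,dz=.003)
place("a",dz=.003)
env.goto([.37,-.09,.27],[180,0,0]); env.dwell(.25); A=env.grab_frame("wrist")
env.goto([.37,-.32,.27],[180,0,0]); env.dwell(.25); B=env.grab_frame("wrist"); pickle.dump((A,B),open("w5.pkl","wb"))
cv2.imwrite("pics/end.png",np.vstack([cv2.resize(i["image"][50:210,100:420],(600,300),interpolation=cv2.INTER_CUBIC) for i in(A,B)]))
```

```text
[0.47053203 0.04870149] [0.42677202 0.08499859] -39.67429268464298 0.11370870434973909 0.026797350144942344
grip 25.557585860754997 25.000438392162323 [0.42685377 0.08505713 0.00314983] 47.8917
lift 25.67040027763101 24.999739229679108 [ 0.43708286 -0.64997592 -2.31107792]
down True [ 0.42883474 -0.03534825  0.05111736] [-1.55693293  0.46928572  4.57447735]
54.3417
```

View pics/end.png

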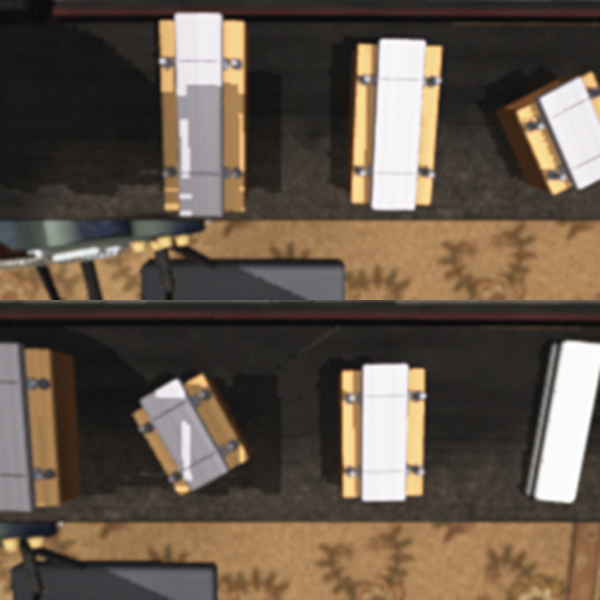

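Run:
```python
from h import *
env.goto([.37,-.254,.2],[180,0,0]); env.dwell(.25); f=env.grab_frame("wrist")
(x,y),a=BOX["d"]
pickle.dump(f,open("w6.pkl","wb"))
overlay(f,[corners((x,y),a,.060,.058),corners((x,y),a,.056,.044,.048),corners((x,y),a,.034,.061,.040)],"pics/d.png",(206,306,76,176),600)
```

```text
(no output)
```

View pics/d.png

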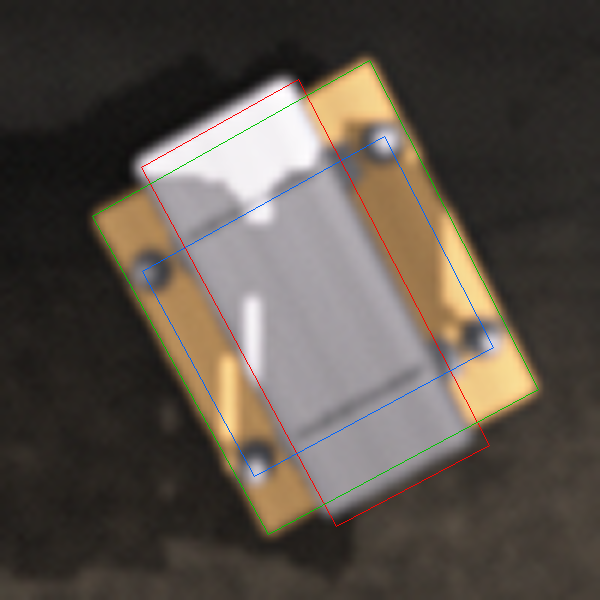

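```bash
python3 -c "
from workcell import env
print(env.close_job())"
```

```text
the job is handed in; nothing more can be done
None
```

All four bars were laid on their matching boxes and the job was handed in at about 56 s of 99 s; the final pictures show each bar seated between its guide pins, with the shortest about 2 mm off centre, but no pass/fail verdict came back.

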